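# Extend a display tray by one hole and add a carton to the row

## Task

Make room in the extendable display tray for one more hand-cream carton: squeeze in the sprung button on the tube, slide the stop board outward, away from the cartons, and feel for the next hole until the button pops fully out there, never straining the button against the edge of a hole. Then stand the third carton, without dropping it, on the tray between the stop board and the two cartons already there, upright, square in the row and facing the way they face, and leave the other goods as they are.

Things in the scene. Friction and masses are not known exactly. Their poses are not given: they have to be found in the camera images.
- tray: Light-wood display tray, fixed to the counter: 308 mm long (y), 84 mm deep (x), base 12 mm thick. Origin under its centre, z up, x from front to back, y along the row. At +y a fixed end board (76 mm high), then two cartons, then the sliding stop board with its black outer tube; at -y a post (66 mm high) holding the 20 mm steel inner tube. Fingers have room before and behind the tube.
- stop_board (a joint): Travel of the stop board and its outer tube along the tray's -y, m: 0 as found (locked, 1 mm of play), more = more room, end stop 0.054. Board 72 x 12 mm, 17 to 79 mm above the counter; outer tube 26 x 26 x 88 mm on its -y side, axis 46 mm above the counter. With the button held flush it takes 12 to 20 N to slip the button under the edge of the first hole, then about 3 N. Unpressed, it is locked.
- snap_button (a joint): Sprung steel button in the inner tube, 12 mm dome, pressed in by m: 0 = fully out, 5 mm proud of the outer tube's front; 0.005 = flush; 0.0075 = under the wall. Spring 3 to 6 N. Squeezing the tube front to back over it (30 to 40 N) presses it flush and grips the tube; pulling then slips it under. At the next hole it pops out and blocks the tube. Over 25 N on the edge of the first hole spoils it.
- button_spot (a point): Middle of the button, on the plane of the outer tube's front face: 13 mm in front (tray -x) of the tube's axis, 46 mm above the counter. It stays put when the outer tube slides.
- board_face (a point): Point on the tube's axis in the stop board's inner face (towards the cartons, tray +y), 46 mm above the counter; moves with the board. Between board and first hole, the tube's front carries a steel plate with the next 14 mm hole, set differently each time: 32 to 50 mm from the first. Feel for it at under 20 mm/s with a light pull (5 to 8 N): over 12 N of the button on its edge spoils its setting.
- row_carton_1_mid (a point): Centre of the carton next to the fixed end board, 40 (x, front to back) x 46 (y, along the row) x 105 mm (z), about 90 g, standing loose on the tray.
- row_carton_2_mid (a point): Centre of the carton beside it, nearer the stop board, same shape and size; about 18 mm of room to the stop board as found.
- new_carton_mid (a point): Centre (52 mm above its foot) of the third carton, the same 40 (x, front to back) x 46 (y) x 105 mm (z), 70 to 140 g, standing by itself on the counter at the robot's right. Grip it across its 40 mm. Tester tubes and boxes up to 170 mm high stand on the counter between it and the tray: carry it over them.
- round_tin: Round floral tin, 74 mm wide, 32 mm high, origin under its centre; a bystander.
- balm_box: Small flat green box, 50 x 50 x 22 mm, origin under its centre; a bystander.
- floral_tube: Standing pink tube on its cap, 38 x 58 x 121 mm, origin under its centre; a bystander.
- soap: Flat soap box, 56 x 78 x 26 mm, origin under its centre; a bystander.
Things that resemble listed ones, but are neither listed nor needed, are in the scene too. What is shaped like the part that bears row_carton_2_mid but green is not meant.

How it is judged:
On the way:
1. the stop board has been slid out and the button has popped out into the next hole (value of joint stop_board above 0.028 m and value of joint snap_button below 0.002 m), for 0.2 s.
At the end, for the whole second after the job is handed in: Button fully out (within 2 mm) in the next hole, board slid out over 28 mm; third carton at rest on the tray in the gap, upright (0.1 rad), square (0.25 rad), within 25 mm of the tray's centre line; the two first cartons upright, within 30 mm of their start (all of step 1 and y of new_carton_mid in the frame of tray between -0.007 and 0.027 m and x of new_carton_mid in the frame of tray between -0.025 and 0.025 m and z of new_carton_mid in the frame of tray below 0.068 m and angle between each of new_carton_mid, row_carton_1_mid, row_carton_2_mid's own z axis and vertical below 0.1 rad and angle between the x axis of new_carton_mid and the x axis of tray, either way round below 0.25 rad and distance of each of row_carton_1_mid, row_carton_2_mid from where it was at the start of the episode below 0.03 m and linear speed of new_carton below 0.02 m/s); the robot touches nothing.
It fails at once if the button is strained against the edge of a hole (over 25 N at the first, over 12 N once under way) (contact force between snap_button and stop_board above 25 N or (contact force between snap_button and stop_board above 12 N and value of joint stop_board above 0.015 m)).
It fails at once if the third carton is dropped (contact force between the fingers and new_carton below 0.05 N and linear speed of new_carton above 0.5 m/s).
It fails at once if a bystander is moved by more than 20 mm or knocked over (distance of any of round_tin, balm_box, floral_tube, soap from where it was at the start of the episode above 0.02 m or angle between floral_tube's own z axis and vertical above 0.3 rad).
It also fails if it takes over 64 s, if anything falls off the work surface, if the arm or the gripper's body presses on something with over 40 N, if the wrist force passes 120 N, or if a joint passes its speed limit or range.

## Robot

A 6-joint arm with a two-finger parallel gripper is mounted at the origin on a cart in front of the work surface, level with it; the furniture and walls round the work are solid. World frame = base frame: x ahead of the robot, y to its left, z up, the work surface at z = 0. Lengths are in m, angles in rad, forces in N, time in s.
With the tool pointing down it reaches from about 0.375 to 0.9 m from the base axis. Payload 3.1 kg.
Tool frame: the origin (TCP) lies on the centre line of the jaws, within the pads' length; the fingertips stand robot.tip_reach ahead of it and the grasp point (between the pads) lies 8 mm behind it (robot.tip_reach is the distance from the TCP to the fingertips, in m); z points along the fingers, y is the line along which they close (so a half turn about z gives the same grasp; the last joint's range is limited). The gripper opens to 87 mm and grips with 3 to 60 N. Pads are 19 mm wide; open, the fingers measure 117 mm over their backs; the gripper's body (75 mm by 190 mm) begins 51 mm behind the grasp point.
Start: joints at [0.949, 0.527, 1.433, -0, 1.181, -0.178], TCP at [0.268, 0.564, 0.234] pointing down, gripper open.
Joint ranges: [-3.08, 3.08], [-0.75, 2.2], [0.22, 2.44], [-1.43, 4.57], [0, 2.65], [-2.85, 2.85]. Speed limits (rad/s): [2.79, 2.79, 3.14, 3.14, 3.14, 3.14].

## Interface

Orientations are given as a unit quaternion [x, y, z, w].
In Python, from rig import robot gives the robot as it stands.
- The arm moves only by the tool jog_arm, never from a script. Its argument "motion" is one flat list of numbers, 7 for each row, row after row: the shift along the tool's x, y, z scaled (see below), then the turn, a rotation vector about the tool's x, y, z scaled (see below), then the gripper's target within -1 to 1 (shut at 1, half-way at 0, fully open at -1). In form: [x, y, z, rx, ry, rz, hand, x, y, z, rx, ry, rz, hand, ...]. A call has 1 to 12 rows; each row shifts and turns the commanded pose from where the row before left it, along the tool's axes as they then stand; what a row does not reach is not made up. The controller multiplies each number of a shift by 4 cm and each number of a turn by 4 degrees. A row lasts 1/8 s, in which the tool goes at most 62.5 mm and 10.7 degrees, less where a joint would pass 70% of its speed; a pose out of reach is approached as far as the arm can. A call with a number of a shift or a turn outside -1 to 1 is refused whole. A call with a gripper value outside its range is refused whole. The fingers move at their own pace and stop on an object; "grip_force" is the grip in N (left out, the last holds). Time passes only in rows, so rows that do not move let the fingers close. It gives the time, the measured TCP pose, the force, the opening and the grip force at its end, in the units of the state.
- robot.get_obs(): the state, without advancing time (a new reading comes with each control period).
- robot.camera(name): name is "scene" or "top"; returns the picture (384x512x3 uint8, blue, green, red); there is no depth.
- robot.calibration(name): a dict with "fx", "fy", "cx", "cy" (pixels), "R" (3x3) and "t" (3): a world point X has camera coordinates R X + t. Camera axes: x right, y down, z forward; pixel columns grow to the right and rows downward; lengths in m; the calibration is good to about 2 mm. A picture is of the moment at which its call begins. calibration takes no time and is no camera call.
- robot.hand_in(): hands the job in; it is judged then, once.
The state is a dict: "time": time; "q": joint angles; "joint_velocities": joint speeds; "joint_torque": joint torques, N m; "position": TCP position; "tool_rot": TCP orientation; "ft_force": force on the tool from outside, world axes, zero at the start; "moment": the same for the moment, N m; "grip_width": finger opening in m; "grip_force": force on a finger pad.
Only numpy, scipy, OpenCV 4.12 (cv2) and the standard library are available. Lean on these libraries where they do the work, as an engineer would, in place of code of your own. Each camera call takes 0.05 s, during which the arm holds its last target. There are 200 camera calls.

## Working session

There is one attempt and no reset: what is moved stays moved. The work goes in short steps, Python scripts to look and compute and a tool call to move; the robot and the scene stay as the last step left them, time stands still between calls to the robot, and variables do not carry over. Pictures are saved under pics/ and viewed, at most 10 in all, crops included, and the job is handed in when it is done.

Besides the shell and the picture viewer there is one more tool, called after "Request:" as name(argument=value, ...) on one line, values as JSON. jog_arm: Moves the arm, as the interface text tells. Shifts and turns lie within -1 to 1; 1 stands for 4 cm of shift or 4 degrees of turn. Its arguments: {"type":"object","properties":{"motion":{"type":"array","items":{"type":"number"}},"grip_force":{"type":"number"}},"required":["motion"]}

```bash
mkdir -p pics; ls
python3 - <<'E'
from rig import robot
import cv2,json
o=robot.get_obs();print(o,robot.tip_reach)
for n in("scene","top"):
    cv2.imwrite(f"pics/{n}0.png",cv2.resize(robot.camera(n),(800,600),interpolation=cv2.INTER_CUBIC))
    print(robot.calibration(n))
E
```

```text
pics
{'time': 0.0, 'q': array([ 9.48477950e-01,  5.28443699e-01,  1.43392776e+00, -1.46500136e-05,
        1.18141415e+00, -1.78512555e-01]), 'joint_velocities': array([-0.00148837,  0.00186642, -0.00068628, -0.00082941, -0.00121919,
        0.00113201]), 'joint_torque': array([-8.51471623e-05, -4.40047038e+01, -1.76593870e+01,  6.33276463e-02,
        5.84641483e-02, -1.87565424e-04]), 'position': array([0.26791462, 0.56385815, 0.23257734]), 'tool_rot': array([ 2.20083421e-01,  9.75480438e-01, -1.01238545e-03, -4.21170133e-04]), 'ft_force': array([0.62455597, 0.13625761, 0.32316713]), 'moment': array([ 0.01309317,  0.0478391 , -0.03662982]), 'grip_force': 0.0, 'grip_width': 0.08696120412857052} 0.011
{'fx': 403.287222072886, 'fy': 403.287222072886, 'cx': 256.6161060741348, 'cy': 194.7543783305979, 'R': array([[ 0.59408613, -0.80421589,  0.01727624],
       [-0.59312378, -0.45245525, -0.66594927],
       [ 0.54338371,  0.38538427, -0.74579696]]), 't': array([-0.32403115,  0.38910005,  0.94747644])}
{'fx': 381.2761867171503, 'fy': 381.2761867171503, 'cx': 256.9163015554619, 'cy': 189.5697342076254, 'R': array([[ 0.01322046, -0.99978421, -0.01602381],
       [-0.99544758, -0.01164699, -0.09459635],
       [ 0.0943893 ,  0.01720147, -0.99538674]]), 't': array([0.02122053, 0.55665432, 1.12384166])}
```

View pics/scene0.png

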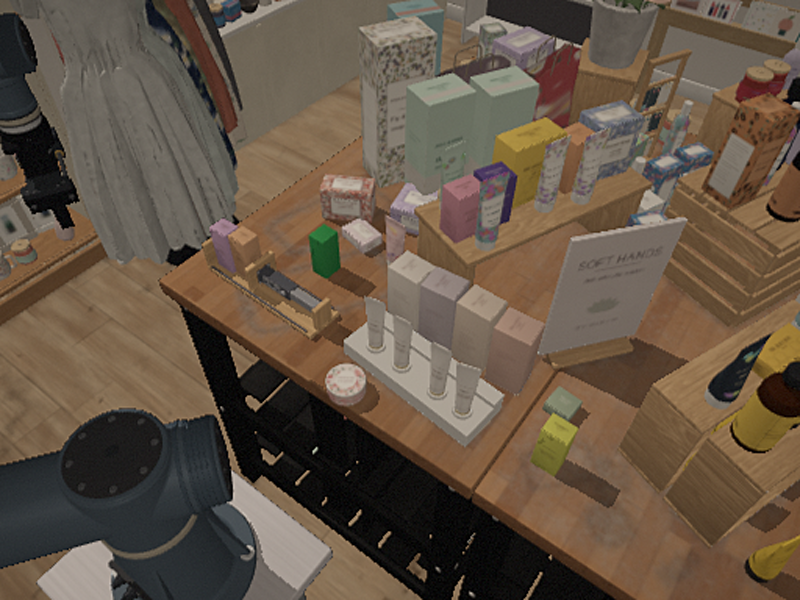

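View pics/top0.png

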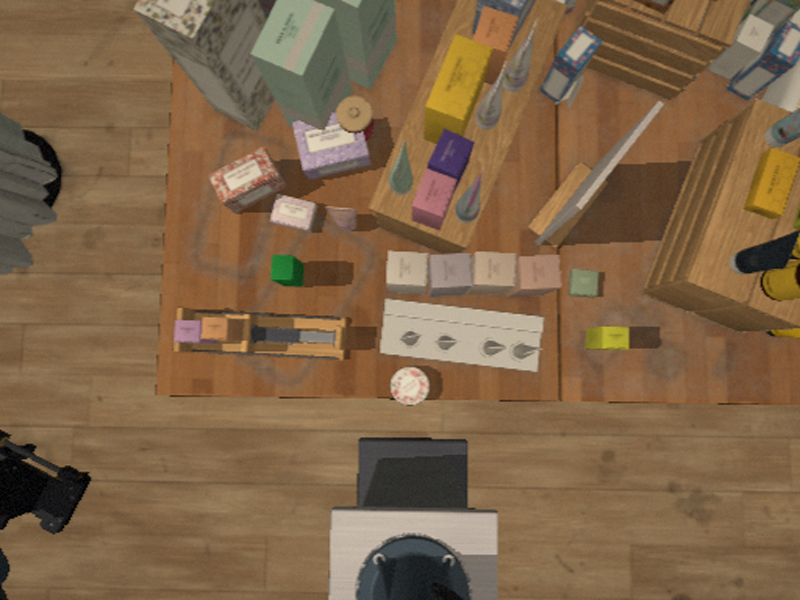

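The scene and top views show the tray at top-view (175–348, 335), with the pink and orange cartons at its left. The free yellow-green carton stands at (608, 338), and tubes and boxes lie between them. I'll zoom in on the tray and the carton.

```bash
cat > h.py <<'E'
import numpy as np,cv2
from rig import robot
def ray(n,u,v,z):
    c=robot.calibration(n);R=c["R"];t=c["t"]
    d=R.T@np.array([(u-c["cx"])/c["fx"],(v-c["cy"])/c["fy"],1]);o=-R.T@t
    return o+d*(z-o[2])/d[2]
def proj(n,X):
    c=robot.calibration(n);p=c["R"]@np.array(X)+c["t"]
    return np.array([c["fx"]*p[0]/p[2]+c["cx"],c["fy"]*p[1]/p[2]+c["cy"]])
E
python3 - <<'E'
from h import *
a=robot.camera("top")
def up(i,s):return cv2.resize(i,None,fx=s,fy=s,interpolation=cv2.INTER_CUBIC)
A=up(a[190:240,100:233],6);B=up(a[195:235,360:430],6)
b=robot.camera("scene");C=up(b[135:220,130:223],3.0)
cv2.imwrite("pics/t1.png",np.vstack([A,np.hstack([B,np.zeros((240,A.shape[1]-B.shape[1],3),np.uint8)])]))
D=up(b[260:310,335:375],4)
cv2.imwrite("pics/s1.png",np.hstack([up(b[135:220,130:223],6),np.vstack([D,np.zeros((510-200,160,3),np.uint8)])]))
E
```

```text
(no output)
```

View pics/t1.png

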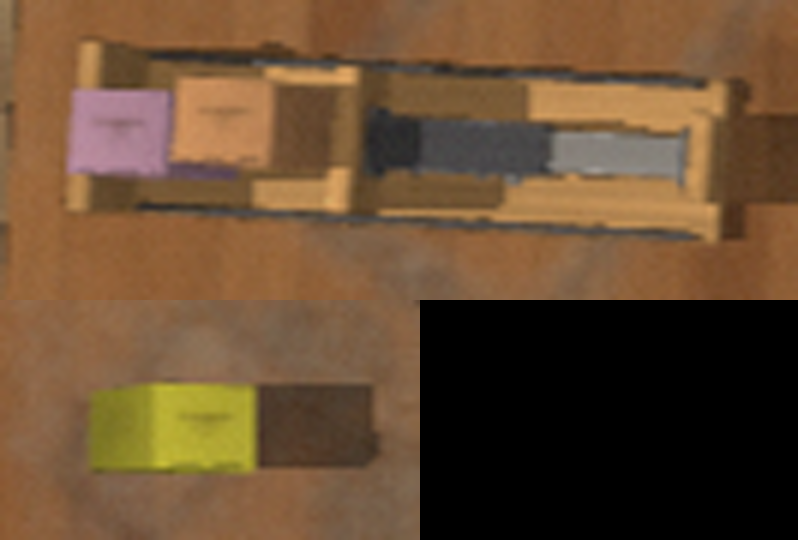

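View pics/s1.png

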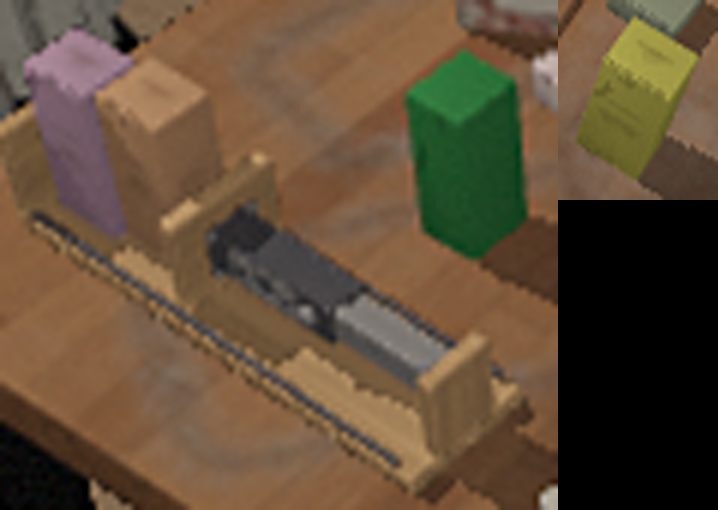

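The crops show the stop-board top at top-crop x≈330–360, the tube spanning 365–550, the button as a light dot at (512, 180), and the yellow carton's top at (155–255, 385–470). Next I'll fit the tray pose.

Run:
```python
from h import *
from scipy.optimize import least_squares
T=lambda u,v:("top",100+u/6,190+v/6)
S=lambda u,v:("scene",130+u/6,135+v/6)
# tray coords : pixel
P=[((-.042,-.154,.012),T(715,238)),((.042,-.154,.012),T(745,85)),
((-.036,.032,.079),T(328,210)),((.036,.032,.079),T(337,68)),((.036,.020,.079),T(362,68)),((-.036,.020,.079),T(355,210)),
((-.013,-.068,.059),T(550,178)),((.013,-.068,.059),T(553,122)),
((-.042,-.154,.012),S(425,485)),((.042,-.154,.012),S(530,390)),((-.042,.154,.012),S(30,215)),
((-.036,.032,.079),S(163,218)),((.036,.032,.079),S(255,152)),((-.036,.020,.079),S(182,235)),((.036,.020,.079),S(272,165))]
def w(p,X):
    c,s=np.cos(p[2]),np.sin(p[2]);return [p[0]+c*X[0]-s*X[1],p[1]+s*X[0]+c*X[1],X[2]]
def mod(p,X): 
    X=np.array(X); 
    if abs(X[1])<.1: X=X+[0,p[3],0]
    return w(p,X)
f=lambda p:np.concatenate([proj(m[0],mod(p,X))-m[1:] for X,m in P])
r=least_squares(f,[.37,.25,0,0],loss="soft_l1");print(r.x);print((f(r.x).reshape(-1,2)).round(1).tolist())
p=r.x;b=ray(*T(512,180),.046);print("btn",b)
d=b[:2]-p[:2];c,s=np.cos(p[2]),np.sin(p[2]);print("btn tray",c*d[0]+s*d[1],-s*d[0]+c*d[1])
for z,q in((.105,[(155,385),(255,385),(257,470),(153,470)]),):
    print([ray("top",360+u/6,195+(v-300)/6,z).round(4).tolist() for u,v in q])
for q in [(70,90),(168,90),(168,172),(70,172),(175,80),(273,78),(273,165),(172,165)]:
    g=ray(*T(*q),.117);d=g[:2]-p[:2];print((c*d[0]+s*d[1]).round(4),(-s*d[0]+c*d[1]).round(4))
D=lambda u,v:(335+u/4,260+v/4)
for q in((78,20),(140,55),(110,88),(45,65)):print(ray("scene",*D(q[0],q[1]),.105).round(3))
for q in((82,178),(20,142)):print(ray("scene",*D(q[0],q[1]),0).round(3))
```

```text
[ 0.47993166  0.28358026 -0.03649766  0.00084219]
[[3.3, 0.7], [-0.1, -1.5], [0.4, 0.3], [0.8, -1.1], [0.8, -0.9], [0.1, 0.5], [-0.0, -0.6], [0.1, -0.1], [-1.1, 0.4], [0.1, 0.1], [-2.0, -0.2], [-1.5, 0.5], [0.1, -0.8], [-2.1, -0.6], [-0.1, -1.3]]
btn [0.46178649 0.23799181 0.046     ]
btn tray -0.01646958003163267 -0.046220197605515725
[[0.4983, -0.3326, 0.105], [0.4989, -0.3787, 0.105], [0.4597, -0.3787, 0.105], [0.4591, -0.3309, 0.105]]
0.0146 0.1477
0.0168 0.102
-0.021 0.0989
-0.0233 0.1444
0.0216 0.0991
0.0247 0.0535
-0.0154 0.0504
-0.0177 0.0973
[ 0.499 -0.337  0.105]
[ 0.499 -0.379  0.105]
[ 0.467 -0.375  0.105]
[ 0.458 -0.336  0.105]
[ 0.464 -0.381  0.   ]
[ 0.462 -0.336  0.   ]
```

Request:
jog_arm(motion=[0,0,0,0,0,1,-1,0,0,0,0,0,1,-1,0,0,0,0,0,1,-1,0,0,0,0,0,1,-1,0,0,0,0,0,1,-1,0,0,0,0,0,1,-1,0,0,0,0,0,1,-1,0,0,0,0,0,1,-1,0,0,0,0,0,1,-1,0,0,0,0,0,1,-1,0,0,0,0,0,1,-1,0,0,0,0,0,1,-1], grip_force=35)

```text
time: 1.7
position: [0.2682, 0.5643, 0.2333]
tool_rot: [0.599, 0.801, -0.0, 0.0]
ft_force: [0.5, 1.3, 0.3]
grip_width: 0.0872
grip_force: 0.0
```

Request:
jog_arm(motion=[0,0,0,0,0,1,-1,0,0,0,0,0,1,-1,0,0,0,0,0,1,-1,0,0,0,0,0,1,-1,0,0,0,0,0,0.7,-1,-0.8,0.55,0,0,0,0,-1,-0.8,0.55,0,0,0,0,-1,-0.8,0.55,0,0,0,0,-1,-0.8,0.55,0,0,0,0,-1,-0.8,0.55,0,0,0,0,-1,-0.8,0.55,0,0,0,0,-1,-0.8,0.55,0,0,0,0,-1])

```text
time: 3.2
position: [0.414, 0.3335, 0.2335]
tool_rot: [0.721, 0.693, -0.0, 0.0]
ft_force: [1.3, 0.2, 0.5]
grip_width: 0.0873
grip_force: 0.0
```

Request:
jog_arm(motion=[-0.8,0.55,0,0,0,0,-1,-0.8,0.55,0,0,0,0,-1,-0.75,0.6,0,0,0,0,-1,0,0,0,0,0,0,-1,0,0,0,0,0,0,-1])

```text
time: 3.82
position: [0.4772, 0.2382, 0.2333]
tool_rot: [0.721, 0.693, -0.0, -0.0]
ft_force: [0.3, -0.1, -0.3]
grip_width: 0.0865
grip_force: 0.0
```

Request:
jog_arm(motion=[0,0.02,0.8,0,0,0,-1,0,0,0.8,0,0,0,-1,0,0,0.8,0,0,0,-1,0,0,0.8,0,0,0,-1,0,0,0.8,0,0,0,-1,0,0,0.6,0,0,0,-1,0,0,0.28,0,0,0,-1,0,0,0,0,0,0,-1])

```text
time: 4.82
position: [0.4778, 0.2386, 0.0379]
tool_rot: [0.72, 0.694, -0.001, -0.0]
ft_force: [0.2, 0.4, 0.2]
grip_width: 0.0873
grip_force: 0.0
```

Run:
```python
from h import *
def up(i,s):return cv2.resize(i,None,fx=s,fy=s,interpolation=cv2.INTER_CUBIC)
a=robot.camera("top");b=robot.camera("scene")
cv2.imwrite("pics/low.png",np.vstack([up(b[135:220,130:230],5)[:, :500],up(a[190:240,130:230],5)[:175]]))
print(robot.get_obs()["position"],robot.get_obs()["ft_force"])
```

```text
[0.47891894 0.23856685 0.03905412] [ 1.29367195  0.10846226 -0.0913984 ]
```

View pics/low.png

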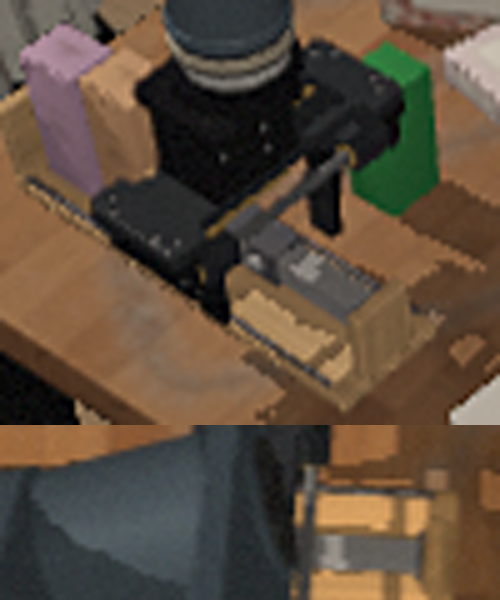

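The front finger is around (215, 290). The button shows as a bright dot at crop (255, 262), just right of it. I'll compare the two positions.

Run:
```python
from h import *
for u,v in((255,262),(252,258),(258,268)): print(ray("scene",130+u/5,135+v/5,.046))
print(ray("scene",130+325/6,135+320/6,.046))
for y in(-.03,-.046,-.06,-.068):
  X=[.480-.013+.0365*y,.2836+y+.0005,.046];q=proj("scene",X);print(y,X,(q-[130,135])*5,(q-[130,135])*6)
```

```text
[0.46449642 0.23397291 0.046     ]
[0.46584381 0.23781097 0.046     ]
[0.46192107 0.22897852 0.046     ]
[0.46756405 0.2234443  0.046     ]
-0.03 [0.46590499999999996, 0.25410000000000005, 0.046] [233.0664999  246.39073907] [279.67979988 295.66888688]
-0.046 [0.465321, 0.23810000000000003, 0.046] [251.07709192 258.28187375] [301.2925103  309.93824851]
-0.06 [0.46480999999999995, 0.22410000000000002, 0.046] [266.98936478 268.787635  ] [320.38723773 322.54516201]
-0.068 [0.464518, 0.21610000000000001, 0.046] [276.14699898 274.83378061] [331.37639878 329.80053673]
```

Request:
jog_arm(motion=[-0.05,0,0,0,0,0,-1,0,0,0,0,0,0,1,0,0,0,0,0,0,1,0,0,0,0,0,0,1,0,0,0,0,0,0,1,0,0,0,0,0,0,1,0,0,0,0,0,0,1,0,0,0,0,0,0,1], grip_force=36)

```text
time: 5.92
position: [0.4798, 0.236, 0.0383]
tool_rot: [0.721, 0.693, 0.001, 0.001]
ft_force: [0.8, -0.8, -5.9]
grip_width: 0.026
grip_force: 36.0
```

Request:
jog_arm(motion=[-0.03,0,0,0,0,0,1,0,0,0,0,0,0,1])

```text
time: 6.18
position: [0.4797, 0.2356, 0.0383]
tool_rot: [0.721, 0.693, 0.001, 0.0]
ft_force: [2.3, 4.4, -4.5]
grip_width: 0.0257
grip_force: 36.0
```

Request:
jog_arm(motion=[-0.03,0,0,0,0,0,1,0,0,0,0,0,0,1])

```text
time: 6.42
position: [0.4796, 0.2345, 0.0383]
tool_rot: [0.721, 0.693, 0.001, 0.0]
ft_force: [3.5, 4.5, -3.9]
grip_width: 0.0254
grip_force: 36.0
```

Request:
jog_arm(motion=[-0.03,0,0,0,0,0,1,0,0,0,0,0,0,1])

```text
time: 6.68
position: [0.4796, 0.2334, 0.0383]
tool_rot: [0.721, 0.693, 0.002, 0.0]
ft_force: [3.2, 5.7, -5.5]
grip_width: 0.0254
grip_force: 36.0
```

Request:
jog_arm(motion=[-0.02,0,0,0,0,0,1,0,0,0,0,0,0,1])

```text
time: 6.92
position: [0.4795, 0.2329, 0.0383]
tool_rot: [0.721, 0.693, 0.002, 0.0]
ft_force: [3.1, 5.5, -4.9]
grip_width: 0.0258
grip_force: 36.0
```

Request:
jog_arm(motion=[-0.02,0,0,0,0,0,1,0,0,0,0,0,0,1])

```text
time: 7.18
position: [0.4795, 0.2325, 0.0383]
tool_rot: [0.721, 0.693, 0.002, 0.0]
ft_force: [3.2, 7.3, -5.3]
grip_width: 0.0255
grip_force: 36.0
```

Request:
jog_arm(motion=[-0.03,0,0,0,0,0,1,0,0,0,0,0,0,1])

```text
time: 7.42
position: [0.4795, 0.2316, 0.0383]
tool_rot: [0.721, 0.693, 0.002, 0.0]
ft_force: [3.1, 8.7, -4.8]
grip_width: 0.0258
grip_force: 36.0
```

Request:
jog_arm(motion=[-0.03,0,0,0,0,0,1,0,0,0,0,0,0,1])

```text
time: 7.68
position: [0.4794, 0.2295, 0.0383]
tool_rot: [0.721, 0.693, 0.002, 0.0]
ft_force: [2.7, 4.6, -4.9]
grip_width: 0.0256
grip_force: 36.0
```

Request:
jog_arm(motion=[-0.03,0,0,0,0,0,1,0,0,0,0,0,0,1])

```text
time: 7.92
position: [0.4793, 0.2277, 0.0383]
tool_rot: [0.721, 0.693, 0.001, 0.001]
ft_force: [4.7, 3.2, -4.6]
grip_width: 0.0259
grip_force: 36.0
```

Request:
jog_arm(motion=[-0.04,0,0,0,0,0,1,-0.04,0,0,0,0,0,1,-0.04,0,0,0,0,0,1,0,0,0,0,0,0,1], grip_force=14)

```text
time: 8.43
position: [0.4791, 0.2224, 0.0383]
tool_rot: [0.721, 0.693, 0.001, 0.001]
ft_force: [5.2, 1.3, -5.6]
grip_width: 0.0261
grip_force: 14.0
```

Run:
```python
from h import *
def up(i,s):return cv2.resize(i,None,fx=s,fy=s,interpolation=cv2.INTER_CUBIC)
a=robot.camera("top");b=robot.camera("scene")
cv2.imwrite("pics/slid.png",np.vstack([up(b[135:220,130:230],5)[:, :500],up(a[190:240,130:230],5)[:175]]))
print(robot.get_obs()["position"],robot.get_obs()["ft_force"])
```

```text
[0.47908391 0.22242672 0.03832397] [ 5.80924721  1.10983251 -6.27315497]
```

View pics/slid.png

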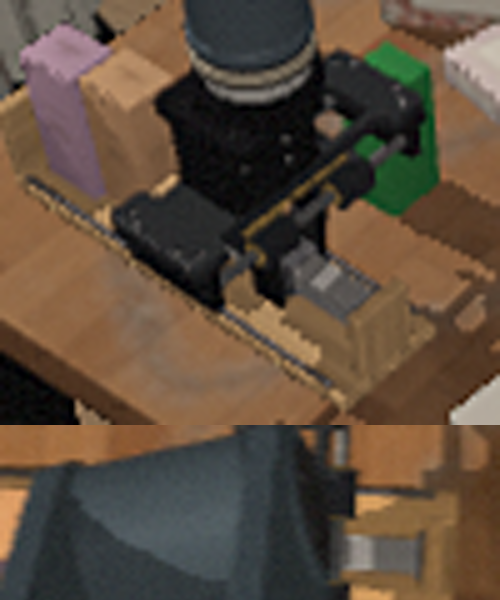

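The outer tube's end moved with the tool by about 14 mm, from top-crop x≈348 to 375. So the button has slipped under the wall. I'll go on gently.

Request:
jog_arm(motion=[-0.04,0,0,0,0,0,1,-0.04,0,0,0,0,0,1,-0.04,0,0,0,0,0,1,-0.04,0,0,0,0,0,1,0,0,0,0,0,0,1], grip_force=12)

```text
time: 9.15
position: [0.4789, 0.2161, 0.0383]
tool_rot: [0.721, 0.693, 0.001, 0.001]
ft_force: [5.9, 2.1, -6.6]
grip_width: 0.0258
grip_force: 12.0
```

Request:
jog_arm(motion=[-0.04,0,0,0,0,0,1,-0.04,0,0,0,0,0,1,-0.04,0,0,0,0,0,1,-0.04,0,0,0,0,0,1,0,0,0,0,0,0,1])

```text
time: 9.78
position: [0.4786, 0.2093, 0.0383]
tool_rot: [0.721, 0.693, 0.001, 0.001]
ft_force: [5.7, 0.1, -6.4]
grip_width: 0.0257
grip_force: 12.0
```

Request:
jog_arm(motion=[-0.03,0,0,0,0,0,1,-0.03,0,0,0,0,0,1,0,0,0,0,0,0,1], grip_force=9)

```text
time: 10.15
position: [0.4784, 0.2055, 0.0383]
tool_rot: [0.72, 0.694, -0.0, 0.001]
ft_force: [6.0, -6.4, -5.8]
grip_width: 0.0258
grip_force: 9.0
```

Request:
jog_arm(motion=[-0.03,0,0,0,0,0,1,0,0,0,0,0,0,1])

```text
time: 10.4
position: [0.4785, 0.2051, 0.0383]
tool_rot: [0.72, 0.693, 0.0, 0.001]
ft_force: [5.9, -3.0, -4.9]
grip_width: 0.0262
grip_force: 9.0
```

Request:
jog_arm(motion=[-0.03,0,0,0,0,0,1,0,0,0,0,0,0,1])

```text
time: 10.65
position: [0.4785, 0.2045, 0.0383]
tool_rot: [0.721, 0.693, 0.001, 0.001]
ft_force: [4.1, -0.3, -6.6]
grip_width: 0.0257
grip_force: 9.0
```

Request:
jog_arm(motion=[-0.02,0,0,0,0,0,1,0,0,0,0,0,0,1])

```text
time: 10.9
position: [0.4785, 0.204, 0.0383]
tool_rot: [0.721, 0.693, 0.001, 0.001]
ft_force: [4.8, 0.7, -7.2]
grip_width: 0.0263
grip_force: 9.0
```

Request:
jog_arm(motion=[-0.02,0,0,0,0,0,1,0,0,0,0,0,0,1])

```text
time: 11.15
position: [0.4784, 0.2032, 0.0383]
tool_rot: [0.721, 0.693, 0.001, 0.001]
ft_force: [5.8, 1.5, -6.2]
grip_width: 0.0258
grip_force: 9.0
```

Request:
jog_arm(motion=[-0.02,0,0,0,0,0,1,0,0,0,0,0,0,1])

```text
time: 11.4
position: [0.4784, 0.2024, 0.0383]
tool_rot: [0.721, 0.693, 0.001, 0.001]
ft_force: [5.4, 1.9, -6.4]
grip_width: 0.0263
grip_force: 9.0
```

Request:
jog_arm(motion=[-0.03,0,0,0,0,0,1,0,0,0,0,0,0,1])

```text
time: 11.65
position: [0.4784, 0.2019, 0.0384]
tool_rot: [0.721, 0.693, 0.001, 0.0]
ft_force: [5.2, 5.5, -7.2]
grip_width: 0.0258
grip_force: 9.0
```

Request:
jog_arm(motion=[-0.03,0,0,0,0,0,1,0,0,0,0,0,0,1])

```text
time: 11.9
position: [0.4784, 0.2016, 0.0384]
tool_rot: [0.721, 0.693, 0.002, 0.0]
ft_force: [4.4, 8.7, -7.8]
grip_width: 0.0257
grip_force: 9.0
```

The force rises and the position stalls at about 34 mm, so the button looks popped and blocking. I'll relax the pull, release and lift, then look.

Request:
jog_arm(motion=[0.05,0,0,0,0,0,1,0,0,0,0,0,0,-1,0,0,0,0,0,0,-1,0,0,0,0,0,0,-1,0,0,-0.3,0,0,0,-1,0,0,-0.8,0,0,0,-1,0,0,-1,0,0,0,-1,0,0,-1,0,0,0,-1,0,0,-1,0,0,0,-1,0,0,-1,0,0,0,-1,0,0,-1,0,0,0,-1])

```text
time: 13.28
position: [0.4763, 0.2018, 0.2845]
tool_rot: [0.721, 0.693, 0.0, 0.0]
ft_force: [0.6, 0.0, -0.2]
grip_width: 0.0869
grip_force: 0.0
```

Request:
jog_arm(motion=[-1,0,0,0,0,0,-1,-1,0,0,0,0,0,-1,-1,0,0,0,0,0,-1,-1,0,0,0,0,0,-1,-1,0,0,0,0,0,-1,-1,0,0,0,0,0,-1])

```text
time: 14.02
position: [0.467, -0.0388, 0.2831]
tool_rot: [0.721, 0.693, 0.0, 0.0]
ft_force: [-0.3, 0.7, -0.0]
grip_width: 0.0871
grip_force: 0.0
```

Run:
```python
from h import *
def up(i,s):return cv2.resize(i,None,fx=s,fy=s,interpolation=cv2.INTER_CUBIC)
a=robot.camera("top");b=robot.camera("scene")
A=up(a[192:238,105:225],5)
cv2.imwrite("pics/pop.png",np.vstack([np.hstack([up(b[145:220,130:220],4),np.zeros((300,240,3),np.uint8)]),A]))
```

```text
(no output)
```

View pics/pop.png

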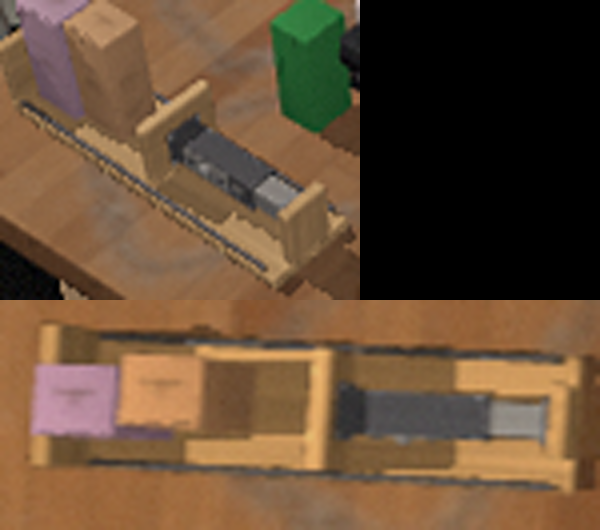

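The button now protrudes at top-crop (402, 438), unmoved in space, and the board has moved about 31 mm. The gap is tight, so I'll measure its edges more finely along the row.

```bash
cat >> h.py <<'E'
TP=(.4799,.2836,-.0365)
def tw(X,p=TP):
    c,s=np.cos(p[2]),np.sin(p[2]);return [p[0]+c*X[0]-s*X[1],p[1]+s*X[0]+c*X[1],X[2]]
def prof(img,n,x,y0,y1,z,step=.0005,p=TP,along="y"):
    ys=np.arange(y0,y1,step)
    q=np.array([proj(n,tw((x,y,z) if along=="y" else (y,x,z),p)) for y in ys],np.float32)
    v=cv2.remap(img,q[None,:,0].copy(),q[None,:,1].copy(),cv2.INTER_CUBIC)[0].astype(int)
    return ys,v
def edges(ys,v,k=3):
    v=cv2.GaussianBlur(v.astype(np.float32),(1,9),1.5);g=np.abs(np.gradient(v,axis=0)).sum(1)
    return [(round(float(ys[i])*1000,1),int(g[i])) for i in range(2,len(g)-2) if g[i]==g[i-2:i+3].max() and g[i]>6]
E
python3 - <<'E'
from h import *
a=np.mean([robot.camera("top") for _ in range(3)],0).astype(np.uint8);b=robot.camera("scene")
np.save("a.npy",a);np.save("b.npy",b)
for n,i in(("top",a),("scene",b)):
    for x in(-.033,-.028,.028,.033): print(n,"board z79 x",x,edges(*prof(i,n,x,-.03,.03,.079)))
    for x in(-.01,-.005,0,.005,.012): print(n,"c2 z117",x,edges(*prof(i,n,x,.03,.115,.117)))
    for y in(.06,.07,.08,.09): print(n,"c2 x",edges(*prof(i,n,y,-.04,.04,.117,along="x")))
    for y in(-.006,-.003): print(n,"board x",edges(*prof(i,n,y,-.05,.05,.079,along="x")))
    N=(.479,-.355,0)
    for x in(-.012,0,.012): print(n,"new y",edges(*prof(i,n,x,-.035,.04,.105,p=N)))
    for y in(-.015,0,.015): print(n,"new x",edges(*prof(i,n,y,-.03,.03,.105,p=N,along="x")))
E
```

```text
top board z79 x -0.033 [(-7.5, 23), (3.0, 9), (10.0, 6), (17.0, 6), (21.5, 7)]
top board z79 x -0.028 [(-7.0, 23), (3.0, 10)]
top board z79 x 0.028 [(-8.0, 21), (2.5, 9)]
top board z79 x 0.033 [(-25.5, 7), (-20.0, 8), (-8.0, 21), (3.0, 9)]
top c2 z117 -0.01 [(54.0, 16), (99.5, 14), (104.0, 13)]
top c2 z117 -0.005 [(53.0, 15), (98.5, 14), (103.5, 10)]
top c2 z117 0 [(53.5, 15), (98.5, 15), (102.5, 14)]
top c2 z117 0.005 [(53.5, 18), (99.0, 15), (103.0, 13)]
top c2 z117 0.012 [(54.0, 18), (99.5, 18), (103.5, 19)]
top c2 x [(-38.5, 12), (-34.5, 14), (-32.5, 12), (-21.5, 16), (-16.5, 16), (-10.0, 13), (25.0, 12), (31.5, 15), (33.5, 18), (38.0, 6)]
top c2 x [(-38.5, 16), (-33.0, 11), (-22.5, 8), (-14.0, 21), (7.5, 8), (12.0, 11), (25.0, 18), (31.0, 19), (38.0, 19)]
top c2 x [(-38.5, 11), (-37.0, 10), (-33.0, 15), (-22.5, 10), (-15.0, 12), (-12.5, 14), (7.5, 7), (11.0, 11), (25.0, 26), (31.0, 14), (38.0, 18)]
top c2 x [(-37.0, 22), (-33.5, 22), (-22.5, 8), (-18.5, 6), (-14.0, 26), (24.5, 32), (31.5, 17), (37.5, 21)]
top board x [(-38.5, 14), (-34.5, 34), (35.0, 28), (40.5, 22)]
top board x [(-38.5, 14), (-34.5, 42), (35.0, 31), (40.5, 16)]
top new y [(-21.5, 11), (23.5, 8)]
top new y [(-21.5, 12), (24.5, 8)]
top new y [(-22.0, 12), (23.5, 7)]
top new x [(-20.0, 12), (21.5, 12)]Traceback (most recent call last):
  File "<stdin>", line 11, in <module>
  File "h.py", line 15, in prof
    q=np.array([proj(n,tw((x,y,z) if along=="y" else (y,x,z),p)) for y in ys],np.float32)
                ~~~~^^^^^^^^^^^^^^^^^^^^^^^^^^^^^^^^^^^^^^^^^^^^
  File "h.py", line 8, in proj
    c=robot.calibration(n);p=c["R"]@np.array(X)+c["t"]
ValueError: time passes only in moves, steps and waits
```

Request:
jog_arm(motion=[-1,0.08,0,0,0,0,-1,-1,0.08,0,0,0,0,-1,-1,0.08,0,0,0,0,-1,-1,0.08,0,0,0,0,-1,-1,0.08,0,0,0,0,-1,-1,0.08,0,0,0,0,-1,-1,0.08,0,0,0,0,-1,-0.86,0.07,0,0,0,0,-1,0,0,0,0,0,0,-1,0,0,0,0,0,0,-1], grip_force=20)

```text
time: 15.58
position: [0.481, -0.3511, 0.282]
tool_rot: [0.72, 0.694, 0.0, -0.001]
ft_force: [-0.6, 0.4, -0.3]
grip_width: 0.0871
grip_force: 0.0
```

Request:
jog_arm(motion=[-0.07,-0.03,0.8,0,0,0,-1,0,0,0.9,0,0,0,-1,0,0,0.9,0,0,0,-1,0,0,0.9,0,0,0,-1,0,0,0.9,0,0,0,-1,0,0,0.7,0,0,0,-1,0,0,0.28,0,0,0,-1,0,0,0,0,0,0,-1,0,0,0,0,0,0,1,0,0,0,0,0,0,1,0,0,0,0,0,0,1,0,0,0,0,0,0,1])

```text
time: 17.08
position: [0.4796, -0.3559, 0.0676]
tool_rot: [0.721, 0.693, -0.0, 0.0]
ft_force: [0.7, 0.4, -0.1]
grip_width: 0.055
grip_force: 0.0
```

Request:
jog_arm(motion=[0,0,0,0,0,0,1,0,0,0,0,0,0,1,0,0,0,0,0,0,1])

```text
time: 17.45
position: [0.4797, -0.3558, 0.0673]
tool_rot: [0.721, 0.693, 0.0, 0.0]
ft_force: [-0.2, 0.1, 0.9]
grip_width: 0.0397
grip_force: 20.0
```

Request:
jog_arm(motion=[0,0,-0.4,0,0,0,1,0,0,-0.8,0,0,0,1,0,0,-0.9,0,0,0,1,0,0,-0.9,0,0,0,1,0,0,-0.9,0,0,0,1,0,0,-0.9,0,0,0,1,0,0,-0.6,0,0,0,1,0,0,0,0,0,0,1])

```text
time: 18.45
position: [0.4802, -0.3563, 0.286]
tool_rot: [0.721, 0.693, -0.0, 0.003]
ft_force: [-0.6, 0.3, -2.7]
grip_width: 0.0402
grip_force: 20.0
```

Request:
jog_arm(motion=[0.4,-0.015,0,0,0,0,1,0.8,-0.03,0,0,0,0,1,0.9,-0.035,0,0,0,0,1,0.9,-0.035,0,0,0,0,1,0.9,-0.035,0,0,0,0,1,0.9,-0.035,0,0,0,0,1,0.9,-0.035,0,0,0,0,1,0.9,-0.035,0,0,0,0,1,0.9,-0.035,0,0,0,0,1,0.9,-0.035,0,0,0,0,1])

```text
time: 19.7
position: [0.4775, -0.017, 0.2815]
tool_rot: [0.721, 0.693, -0.001, -0.002]
ft_force: [0.6, 0.2, -1.9]
grip_width: 0.0401
grip_force: 20.0
```

Request:
jog_arm(motion=[0.9,-0.035,0,0,0,0,1,0.9,-0.035,0,0,0,0,1,0.9,-0.035,0,0,0,0,1,0.9,-0.035,0,0,0,0,1,0.9,-0.035,0,0,0,0,1,0.9,-0.035,0,0,0,0,1,0.8,-0.03,0,0,0,0,1,0.6,-0.03,0,0,0,0,1,0.4,-0.02,0,0,0,0,1,0,0,0,0,0,0,1,0,0,0,0,0,0,1])

```text
time: 21.08
position: [0.4787, 0.2682, 0.2827]
tool_rot: [0.721, 0.693, -0.001, -0.0]
ft_force: [-1.1, -0.8, -0.8]
grip_width: 0.0398
grip_force: 20.0
```

Request:
jog_arm(motion=[0.5,0.01,0,0,0,0,1,0.56,0,0.45,0,0,0,1,0,0,0.7,0,0,0,1,0,0,0.7,0,0,0,1,0,0,0.1,0,0,0,1,0,0,0,0,0,0,1,0,0,0,0,0,0,1])

```text
time: 21.95
position: [0.482, 0.3118, 0.2062]
tool_rot: [0.721, 0.693, 0.001, 0.0]
ft_force: [0.1, 0.3, -1.4]
grip_width: 0.0395
grip_force: 20.0
```

Run:
```python
from h import *
def up(i,s):return cv2.resize(i,None,fx=s,fy=s,interpolation=cv2.INTER_CUBIC)
a=robot.camera("top");b=robot.camera("scene");np.save("b2.npy",b)
cv2.imwrite("pics/hover.png",np.vstack([up(b[105:205,125:205],6)[:, :480],])); print(robot.get_obs()["position"])
```

```text
[0.48193978 0.31153353 0.20626541]
```

View pics/hover.png

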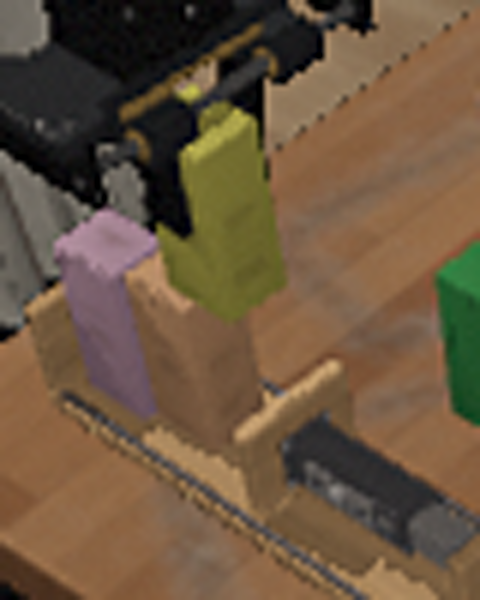

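The yellow carton hovers over the slot. Its bottom corners are at (233, 320), (285, 282) and (165, 285), the board's top corner is at (238, 437), and carton 2's top front corner is about (203, 310). I'll compare them in the tray frame.

Run:
```python
from h import *
def tl(g):
    d=g[:2]-np.array(TP[:2]);c,s=np.cos(TP[2]),np.sin(TP[2]);return (1000*np.array([c*d[0]+s*d[1],-s*d[0]+c*d[1]])).round(1)
P=lambda u,v,z:tl(ray("scene",125+u/6,105+v/6,z))
for q in((233,320),(285,282),(165,285)):print("new",P(*q,.139))
print("board",P(238,437,.079),P(333,360,.079)); print("c2",P(203,310,.117)); 
b=np.load("b.npy")
for x in(-.033,-.028,-.02): print(edges(*prof(b,"scene",x,-.03,.03,.079)))
for x in(-.012,-.008): print("c2",edges(*prof(b,"scene",x,.03,.115,.117)))
```

```text
new [-16.1   3.9]
new [19.9  4.5]
new [-20.2  49.3]
board [-36.1  -8. ] [34.3 -4.6]
c2 [-6.8 41.3]
[(-9.5, 17), (-1.5, 24)]
[(-25.0, 11), (-10.5, 19), (-0.5, 25)]
[(-27.5, 6), (-24.0, 8), (-9.5, 18), (0.0, 27)]
c2 [(50.5, 14), (73.5, 13), (78.0, 9), (88.0, 9), (96.0, 12), (100.0, 7)]
c2 [(51.5, 15), (95.0, 11), (100.0, 12)]
```

Request:
jog_arm(motion=[-0.03,-0.02,0.2,0,0,0,1,0,0,0.2,0,0,0,1,0,0,0.15,0,0,0,1,0,0,0.1,0,0,0,1,0,0,0.1,0,0,0,1,0,0,0.1,0,0,0,1,0,0,0,0,0,0,1])

```text
time: 22.92
position: [0.4802, 0.31, 0.1708]
tool_rot: [0.721, 0.693, -0.0, -0.0]
ft_force: [-0.5, 0.2, -1.5]
grip_width: 0.0399
grip_force: 20.0
```

Request:
jog_arm(motion=[0,0,0.2,0,0,0,1,0,0,0.2,0,0,0,1,0,0,0.15,0,0,0,1,0,0,0.1,0,0,0,1,0,0,0.1,0,0,0,1,0,0,0.1,0,0,0,1,0,0,0,0,0,0,1])

```text
time: 23.8
position: [0.4802, 0.31, 0.1368]
tool_rot: [0.721, 0.693, -0.0, -0.0]
ft_force: [0.6, -0.6, -0.9]
grip_width: 0.04
grip_force: 20.0
```

Request:
jog_arm(motion=[0,0,0.3,0,0,0,1,0,0,0.3,0,0,0,1,0,0,0.3,0,0,0,1,0,0,0.2,0,0,0,1,0,0,0.15,0,0,0,1,0,0,0.08,0,0,0,1,0,0,0,0,0,0,1])

```text
time: 24.68
position: [0.4804, 0.31, 0.0838]
tool_rot: [0.721, 0.693, -0.0, -0.0]
ft_force: [-0.2, 0.2, -1.8]
grip_width: 0.0397
grip_force: 20.0
```

Request:
jog_arm(motion=[0,0,0.05,0,0,0,1,0,0,0.04,0,0,0,1,0,0,0,0,0,0,1])

```text
time: 25.05
position: [0.4804, 0.31, 0.0803]
tool_rot: [0.721, 0.693, -0.0, -0.0]
ft_force: [-0.2, -0.3, -0.9]
grip_width: 0.0401
grip_force: 20.0
```

Request:
jog_arm(motion=[0,0,0.03,0,0,0,1,0,0,0.02,0,0,0,1,0,0,0,0,0,0,1])

```text
time: 25.42
position: [0.4805, 0.3101, 0.0792]
tool_rot: [0.721, 0.693, 0.0, 0.0]
ft_force: [-0.9, -0.0, 4.4]
grip_width: 0.0399
grip_force: 20.0
```

Touched down at z=0.079, as expected. I'll release gently and lift straight up.

Request:
jog_arm(motion=[0,0,0,0,0,0,0.5,0,0,0,0,0,0,0,0,0,0,0,0,0,-0.5,0,0,0,0,0,0,-1,0,0,0,0,0,0,-1,0,0,0,0,0,0,-1,0,0,-0.2,0,0,0,-1,0,0,-0.5,0,0,0,-1,0,0,-0.8,0,0,0,-1,0,0,-1,0,0,0,-1,0,0,-1,0,0,0,-1,0,0,-1,0,0,0,-1])

```text
time: 26.92
position: [0.4801, 0.31, 0.2603]
tool_rot: [0.721, 0.693, 0.0, 0.0]
ft_force: [0.7, -0.5, 0.2]
grip_width: 0.0873
grip_force: 0.0
```

Request:
jog_arm(motion=[-1,0,-0.5,0,0,0,-1,-1,0,0,0,0,0,-1,-1,0,0,0,0,0,-1,-1,0,0,0,0,0,-1,-1,0,0,0,0,0,-1,-1,0,0,0,0,0,-1,-1,0,0,0,0,0,-1,0,0,0,0,0,0,-1,0,0,0,0,0,0,-1])

```text
time: 28.05
position: [0.4694, 0.0306, 0.2787]
tool_rot: [0.721, 0.693, 0.0, -0.0]
ft_force: [0.6, 0.3, -0.3]
grip_width: 0.0869
grip_force: 0.0
```

Run:
```python
from h import *
def up(i,s):return cv2.resize(i,None,fx=s,fy=s,interpolation=cv2.INTER_CUBIC)
a=robot.camera("top");b=robot.camera("scene")
cv2.imwrite("pics/end.png",np.vstack([np.hstack([up(b[145:220,130:220],4),np.zeros((300,240,3),np.uint8)]),up(a[192:238,105:225],5)]))
for x in(-.01,0,.01): print("z117",edges(*prof(a,"top",x,-.01,.12,.117)))
```

```text
z117 [(-8.0, 9), (5.0, 15), (50.0, 14), (55.0, 9), (99.5, 14), (104.0, 13)]
z117 [(-7.5, 9), (5.5, 18), (51.0, 15), (54.5, 12), (98.5, 15), (102.5, 13)]
z117 [(-7.0, 12), (-3.0, 6), (6.5, 16), (51.5, 16), (55.5, 16), (89.0, 6), (99.5, 17), (103.0, 16)]
```

View pics/end.png

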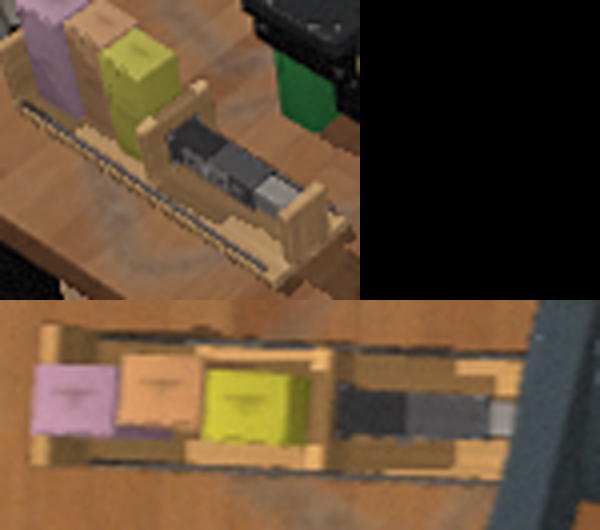

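The third carton stands upright in the slot with gaps on both sides. The y limit is close, so I'll verify the tray's origin from its ends.

Run:
```python
from h import *
a=np.load("a.npy");b=np.load("b.npy")
for x in(-.039,.039): 
  for n,i in(("top",a),("scene",b)):
    print(n,x,"-y",edges(*prof(i,n,x,-.175,-.135,.012)),"+y z76",edges(*prof(i,n,x*.85,.125,.175,.076)))
```

```text
top -0.039 -y [(-157.0, 6), (-144.0, 21), (-137.0, 16)] +y z76 [(153.0, 17), (162.5, 13)]
scene -0.039 -y [(-165.0, 15), (-153.0, 14), (-146.0, 18), (-136.5, 9)] +y z76 [(148.5, 14), (158.5, 22)]
top 0.039 -y [(-156.0, 8), (-144.0, 16), (-136.5, 9)] +y z76 [(152.5, 18), (162.5, 17)]
scene 0.039 -y [(-145.5, 14), (-140.0, 19)] +y z76 [(136.0, 12), (141.5, 15)]
```

The tray ends show that my origin was 6–9 mm too low in y. The carton is therefore at y≈0.019–0.022, well inside the window.

```bash
python3 -c "
from rig import robot
print(robot.hand_in())"
```

```text
the job is handed in; nothing more can be done
None
```

I handed the job in at about 28 s of the 64 s; the judge returned no verdict. The stop board is slid out about 31–34 mm with the button popped into the next hole. The third carton stands upright and square in the gap, and I saw no bystander moved.

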